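Draw the pot rail into line with the drift and pin it

ROBOT

A 6-joint arm with a two-finger parallel gripper is mounted at the origin on the work surface. World frame = base frame: x ahead of the robot, y to its left, z up, the work surface at z = 0. Lengths are in m, angles in degrees, forces in N, time in s.
With the tool pointing down it reaches from about 0.325 to 0.775 m from the base axis. Payload 5.5 kg.
Tool frame: the origin (TCP) lies where the fingers leave the gripper's body, on its centre line; the fingertips stand 73 mm ahead of it and the grasp point (between the pads) lies 54 mm ahead of it; z points along the fingers, y is the line along which they close (so a half turn about z gives the same grasp; the last joint's range is limited). The gripper opens to 85 mm and grips with 20 to 120 N. Pads are 22 mm wide; open, the fingers measure 114 mm over their backs; the gripper's body (76 mm by 85 mm) begins 54 mm behind the grasp point. The pads swing forward as they close: fully open they stand 13 mm farther back than shut.
Start: joints at [-67.878, 5.22, 70.514, -0, 104.267, -3.249], TCP at [0.257, -0.542, 0.304] pointing down, gripper open.
Joint ranges: [-164.24, 164.24], [-49.07, 125.15], [9.68, 141.18], [-86.29, 266.29], [3.28, 154.24], [-151.56, 151.56]. Speed limits (degrees/s): [147.25, 147.25, 172.46, 180, 180, 180].

INTERFACE

Orientations are given as [roll, pitch, yaw] about the fixed x, y, z axes, in that order (R = Rz(yaw) Ry(pitch) Rx(roll)).
In Python, from plant import robot, eoat, planner, status, viewer, ticket gives the robot as it stands. Calls block until the motion is done:
- robot.reach(position, orientation): joint-space move of the TCP to a pose.
- robot.movel(position, velocity=0.15, ori=None): straight line of the TCP; ori=None keeps the orientation; velocity is the mean speed in m/s.
- robot.goto_joints(angles): joint-space move.
- eoat.gripper_to(opening): finger opening in m; the grip force is fixed at half the most; returns when the fingers have stopped.
- robot.dwell(seconds).
- planner.solve_ik(position, orientation): joint angles nearest the present ones, or None.
- status.sense(): the state.
- viewer.grab_frame(name): name is "scene" or "top" or "wrist"; returns (picture, depth): 480x640x3 uint8, red, green, blue; 480x640 float32, m along the optical axis (not along the pixel's ray), 0 where there is no reading.
- viewer.camera_info(name): a dict with "fov_y" (degrees; the focal length in pixels is half the picture's height over the tangent of half this angle, whatever the lens; pixels are square), "cx", "cy" (the principal point, pixels), "R" (3x3) and "t" (3): a world point X has camera coordinates R X + t; the wrist camera has in their place "T_tool_cam" (4x4, takes a point from camera to tool coordinates, whose origin is the TCP and whose axes are the flange's). Camera axes: x right, y down, z forward; pixel columns grow to the right and rows downward; lengths in m; the calibration is good to about 2 mm. A picture is of the moment at which its call begins: read the wrist's pose just before it. camera_info takes no time and is no camera call.
A pose or a line that the arm cannot do raises robot.Unreachable and nothing moves.
- ticket.hand_in(): hands the job in; it is judged then, once.
The state is a dict: "clock": time; "joints": joint angles; "dq": joint speeds; "joint_efforts": joint torques, N m; "tcp_pos": TCP position; "ee_rot": TCP orientation; "contact_force": force on the tool from outside, world axes, zero at the start; "torque": the same for the moment, N m; "opening": finger opening in m; "gripper_force": force on a finger pad.
Only numpy, scipy, OpenCV 4.12 (cv2) and the standard library are available. Lean on these libraries where they do the work, as an engineer would, in place of code of your own. Each camera call takes 0.05 s, during which the arm holds its last target. There are 200 camera calls.

TASK

The right-hand bar of the pot rail stops about a centimetre short in the joiner, so its holes do not line up. Push the tapered drift from the block down through one of the two open holes until its collar sits flat on the joiner and the bar has been drawn into line; leave it standing there and put the brass pin from the block into the other open hole, its head fully down on the joiner. Work by feel and press gently: do not force the drift or the pin or lean the gripper on the rail, and leave everything else on the worktop alone.

Things in the scene. Friction and masses are not known exactly. Their poses are not given: they have to be found in the camera images.
- bearers: Two fixed timber bearers with a red clamp (135 mm high, y = +220) that hold a steel pot rail lying along y, 0.6 m long, kept straight by cleats. Origin midway, 84 mm below the joiner's top face (79 to 84 mm above the worktop); z up. Black channel joiner over the bar ends: 300 (y) x 58 mm, 5 mm thick, middle at y = 0 give or take 20 mm: where the rail is clamped is not reported.
- holes (a point): Nominal midpoint of the joiner's two open 16 mm round holes, at its top face. They are 35 mm either side of it along the bearers' y (nominally y = -40 and -110) and shifted together with the joiner, up to 20 mm along y, 0 across. The other half (y > 0) carries two brass pins already fitted, heads 16 mm high, nominally at y = +40, +110. Axes as the bearers'.
- bar_end (a point): Nominal outer end of the loose right bar (y = -320), at its top face. Steel, 50 x 8 mm, top face 6 mm below the joiner's; over 60 mm free below. Its two 16 mm holes, 70 mm apart, stand 9.5 to 11 mm too far out (-y) from the joiner's, so only a narrow lens of each hole is open. It slides only along y, stiffly (about 6 N of friction, no spring), and stays where left. Its place is not reported.
- drift: Tapered steel drift with a red handle, upright in a hole of the wooden block, hanging by its collar. Origin at the centre of its tip, z up along it. Tip 4 mm across, tapering out to 15 mm at 46 mm, parallel 15 mm shank to 68 mm, collar 28 mm across from 68 to 74 mm, red handle 22 mm across from 74 to 118 mm (top). 0.16 kg.
- drift_shoulder (a point): Underside of the drift's collar, on its axis (68 mm above the tip).
- pin: Brass connecting pin, upright in a hole of the wooden block, hanging by its head. Origin at the centre of its lower end, z up along it. Shank 13 mm in diameter, 34 mm long, with a 1.5 mm chamfer at the lower end; knurled cylindrical head 22 mm in diameter and 16 mm high (34 to 50 mm). 0.09 kg.
- pin_shoulder (a point): Underside of the pin's head, on its axis (34 mm above its lower end).
- block: Fixed wooden tool block, 70 mm (x) by 210 mm (y) by 90 mm high, with three 19 mm holes from its top at y = -75, 0 and +75. Origin at the centre of its underside. The drift and the pin stand in the holes at y = -75 and 0, either way round; the stubby screwdriver in the one at y = +75.
- stubby: Stubby screwdriver with a yellow handle 30 mm across, standing in the block's hole at y = +75, its handle's top 40 mm above the block. Origin at the tip of its blade. Leave alone.
- mallet: Mallet with a black rubber head lying on the worktop, 300 mm long. Origin on the worktop under its middle. Leave alone.
- screwdriver: Orange-handled screwdriver, 200 mm, lying beyond the rail. Origin on the worktop under its middle. Leave alone.
- mug: Blue mug, 82 mm across, 95 mm high. Origin under its centre. Leave alone.
- jar: White storage jar, 84 mm across, 130 mm high. Origin under its centre. Leave alone.
- level: Yellow torpedo spirit level, 230 x 45 x 20 mm, lying flat on the worktop. Origin under its centre. Leave alone.

How it is judged (in metres and radians):
On the way, in this order (a step that is already met when the one before it is completed fails the run):
1. the drift is fully home through one of the open holes, its collar down on the joiner, and the bar is drawn into line (((x of drift_shoulder in the frame of bearers between -0.003 and 0.003 m and y of drift_shoulder in the frame of bearers between -0.063 and -0.017 m and z of drift_shoulder in the frame of bearers below 0.0865 m and angle between drift's own z axis and vertical below 0.1 rad) or (x of drift_shoulder in the frame of bearers between -0.003 and 0.003 m and y of drift_shoulder in the frame of bearers between -0.133 and -0.087 m and z of drift_shoulder in the frame of bearers below 0.0865 m and angle between drift's own z axis and vertical below 0.1 rad))), for 0.2 s.
2. with the drift still home, the pin is fully down in the other hole ((((x of drift_shoulder in the frame of bearers between -0.003 and 0.003 m and y of drift_shoulder in the frame of bearers between -0.063 and -0.017 m and z of drift_shoulder in the frame of bearers below 0.0865 m and angle between drift's own z axis and vertical below 0.1 rad) and (x of pin_shoulder in the frame of bearers between -0.003 and 0.003 m and y of pin_shoulder in the frame of bearers between -0.133 and -0.087 m and z of pin_shoulder in the frame of bearers below 0.0865 m and angle between pin's own z axis and vertical below 0.1 rad)) or ((x of drift_shoulder in the frame of bearers between -0.003 and 0.003 m and y of drift_shoulder in the frame of bearers between -0.133 and -0.087 m and z of drift_shoulder in the frame of bearers below 0.0865 m and angle between drift's own z axis and vertical below 0.1 rad) and (x of pin_shoulder in the frame of bearers between -0.003 and 0.003 m and y of pin_shoulder in the frame of bearers between -0.063 and -0.017 m and z of pin_shoulder in the frame of bearers below 0.0865 m and angle between pin's own z axis and vertical below 0.1 rad)))), for 0.2 s.
At the end, for the whole second after the job is handed in: Drift upright down through one open hole of joiner and bar, pin upright down through the other (within 0.1 rad of upright and 3 mm of the rail's centre line), drift's collar and pin's head each within 2.5 mm of the joiner's top face, so that the bar is in line; drift and pin at rest ((((x of drift_shoulder in the frame of bearers between -0.003 and 0.003 m and y of drift_shoulder in the frame of bearers between -0.063 and -0.017 m and z of drift_shoulder in the frame of bearers below 0.0865 m and angle between drift's own z axis and vertical below 0.1 rad) and (x of pin_shoulder in the frame of bearers between -0.003 and 0.003 m and y of pin_shoulder in the frame of bearers between -0.133 and -0.087 m and z of pin_shoulder in the frame of bearers below 0.0865 m and angle between pin's own z axis and vertical below 0.1 rad)) or ((x of drift_shoulder in the frame of bearers between -0.003 and 0.003 m and y of drift_shoulder in the frame of bearers between -0.133 and -0.087 m and z of drift_shoulder in the frame of bearers below 0.0865 m and angle between drift's own z axis and vertical below 0.1 rad) and (x of pin_shoulder in the frame of bearers between -0.003 and 0.003 m and y of pin_shoulder in the frame of bearers between -0.063 and -0.017 m and z of pin_shoulder in the frame of bearers below 0.0865 m and angle between pin's own z axis and vertical below 0.1 rad))) and linear speed of each of drift, pin below 0.02 m/s); the robot touches nothing.
It fails at once if the drift is rammed against the rail (more than 55 N of contact force in all between them) (contact force between drift and bearers above 55 N).
It fails at once if the pin is rammed against the rail (more than 55 N of contact force in all between them) (contact force between pin and bearers above 55 N).
It fails at once if the gripper or arm itself leans on the rail or its bar (more than 10 N) (contact force between any of the fingers, the arm and bearers above 10 N).
It fails at once if another thing on the worktop or in the block is moved more than 25 mm (distance of any of stubby, mallet, screwdriver, mug, jar, level from where it was at the start of the episode above 0.025 m).
It also fails if it takes over 72 s, if anything falls off the work surface, if the arm or the gripper's body presses on something with over 40 N, if the wrist force passes 120 N, or if a joint passes its speed limit or range.

## Working session

There is one attempt and no reset: what is moved stays moved. The work goes in short steps, each a Python script; the robot and the scene stay as the last script left them, time stands still between calls to the robot, and variables do not carry over. Pictures are saved under pics/ and viewed, at most 10 in all, crops included, and the job is handed in when it is done.

```bash
ls; mkdir -p pics; python3 - <<'E'
from plant import robot, eoat, planner, status, viewer, ticket
import cv2, numpy as np
for n in ["scene","top"]:
    p,d=viewer.grab_frame(n); cv2.imwrite(f"pics/{n}0.png",p[:,:,::-1]); np.savez(f"{n}0.npz",p=p,d=d)
    print(n,viewer.camera_info(n), (d>0).mean())
print(viewer.camera_info("wrist")); print(status.sense())
E
```

```text
pics
scene {'fov_y': 55.47157677367303, 'cx': 322.51004031856945, 'cy': 240.4593104128301, 'R': array([[-0.14832346,  0.98889768, -0.00902878],
       [ 0.64004869,  0.08903232, -0.76315852],
       [-0.75388184, -0.11897317, -0.64614825]]), 't': array([ 0.14020145, -0.32744637,  1.55343884])} 0.995966796875
top {'fov_y': 56.00391925225749, 'cx': 322.7437630875142, 'cy': 236.8801011797767, 'R': array([[-5.57646512e-03, -9.99983250e-01, -1.55018819e-03],
       [-9.88602089e-01,  5.74621523e-03, -1.50442319e-01],
       [ 1.50448707e-01,  6.93582938e-04, -9.88617573e-01]]), 't': array([-0.07656839,  0.59135998,  1.31774607])} 0.9961165364583333
{'fov_y': 63.73116089065276, 'cx': 320.9304760048261, 'cy': 237.62659545320417, 'T_tool_cam': array([[-8.75081585e-04, -9.48869588e-01, -3.15667135e-01,
         8.22310559e-02],
       [ 9.99999607e-01, -7.85873744e-04, -4.09892358e-04,
         2.17343093e-04],
       [ 1.40859880e-04, -3.15667369e-01,  9.48869903e-01,
        -7.06940141e-02],
       [ 0.00000000e+00,  0.00000000e+00,  0.00000000e+00,
         1.00000000e+00]])}
{'clock': 0.1, 'joints': array([-6.78797255e+01,  5.26072562e+00,  7.05744101e+01, -1.40053566e-04,
        1.04266299e+02, -3.24517328e+00]), 'dq': array([-0.01866705, -0.10690462, -0.06672127, -0.03343101, -0.03671177,
       -0.03549409]), 'joint_efforts': array([ 3.74960291e-03, -4.60217357e+01, -4.19219220e+01,  1.22820625e-04,
        1.05499016e-02,  1.04004980e-05]), 'tcp_pos': array([ 0.25702149, -0.54203436,  0.30284926]), 'ee_rot': array([-1.79898720e+02, -5.60651123e-03,  2.53654085e+01]), 'contact_force': array([ 0.15981116,  0.05592137, -0.68739391]), 'torque': array([ 0.0178831 , -0.01777099, -0.07630727]), 'gripper_force': 0.0, 'opening': 0.08525131913616185}
```

View pics/top0.png

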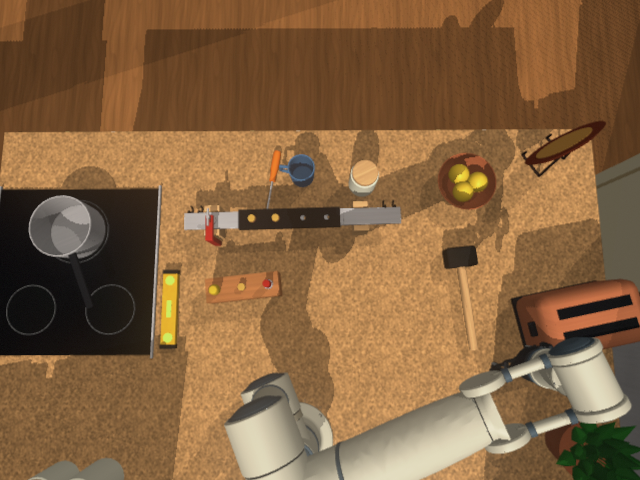

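View pics/scene0.png

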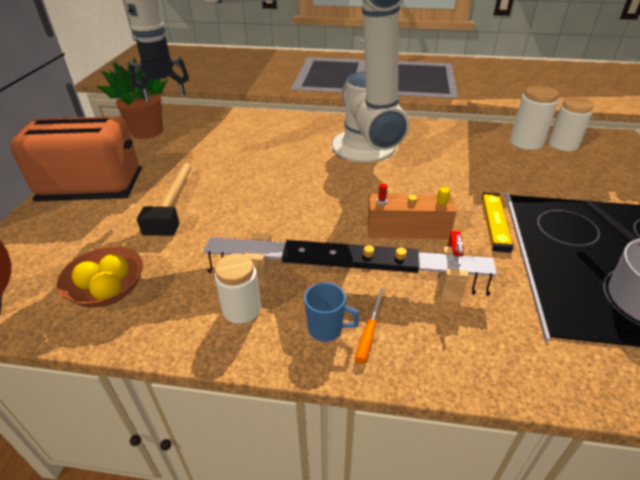

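Top view: the open holes are near (303,217) and (326,217), and the fitted pins near (251,218) and (275,217). In the block, the red drift is at (267,284), the brass pin at (241,286) and the stubby at (213,289). The scene view agrees. Next I'll get coarse positions and then wrist views.

```bash
cat > h.py <<'E'
from plant import robot, eoat, planner, status, viewer, ticket
import cv2, numpy as np
from scipy.spatial.transform import Rotation as Ro
def cam(n,s=None):
    c=viewer.camera_info(n); f=240/np.tan(np.radians(c["fov_y"]/2))
    if n!="wrist": R=np.array(c["R"]).T; return f,c["cx"],c["cy"],R,-R@np.array(c["t"])
    T=np.array(c["T_tool_cam"]); W=Ro.from_euler("xyz",s["ee_rot"],degrees=True).as_matrix()
    return f,c["cx"],c["cy"],W@T[:3,:3],W@T[:3,3]+s["tcp_pos"]
def ray(C,u,v,z):
    f,cx,cy,R,o=C; d=R@np.array([(u-cx)/f,(v-cy)/f,1]); return o+d*(z-o[2])/d[2]
def proj(C,P):
    f,cx,cy,R,o=C; q=R.T@(np.array(P)-o); return np.array([cx+f*q[0]/q[2],cy+f*q[1]/q[2]])
def shot(name):
    s=status.sense(); p,d=viewer.grab_frame("wrist"); cv2.imwrite(f"pics/{name}.png",p[:,:,::-1]); np.savez(name+".npz",p=p,d=d)
    return cam("wrist",s),p,d
E
cat > a.py <<'E'
from h import *
C=cam("top")
for n,u,v,z in [("hA",303,217,.082),("hB",326,217,.082),("pinf1",251,218,.098),("pinf2",275,217,.098),("drift",267,284,.14),("pin",241,286,.106),("stub",213,289,.13),("railL",184,220,.076),("railR",401,214,.076)]:
    print(n,ray(C,u,v,z).round(4))
E
python3 a.py
```

```text
hA [ 0.645  -0.0219  0.082 ]
hB [ 0.6446 -0.0899  0.082 ]
pinf1 [0.6398 0.1291 0.098 ]
pinf2 [0.6423 0.0591 0.098 ]
drift [0.4457 0.0747 0.14  ]
pin [0.4421 0.1526 0.106 ]
stub [0.4332 0.2259 0.13  ]
railL [0.6392 0.3314 0.076 ]
railR [ 0.6535 -0.3128  0.076 ]
```

```bash
cat > b.py <<'E'
from h import *
robot.reach([.40,.115,.33],[180,0,180]); C,p,d=shot("w1"); a=p
robot.reach([.595,-.03,.30],[180,0,180]); robot.dwell(.2); C,p,d=shot("w2"); print(status.sense()["joints"],status.sense()["clock"])
cv2.imwrite("pics/w12.png",np.vstack([a,p])[:, :, ::-1][::1,:][:, :][:960:][::1] if 0 else cv2.resize(np.hstack([a,p]),(800,300))[:,:,::-1])
E
python3 b.py
```

```text
[-6.06779726e+00  4.37436226e+00  7.16788612e+01  8.59310121e-03
  1.03844322e+02 -9.61470466e+01] 3.7583
```

View pics/w12.png

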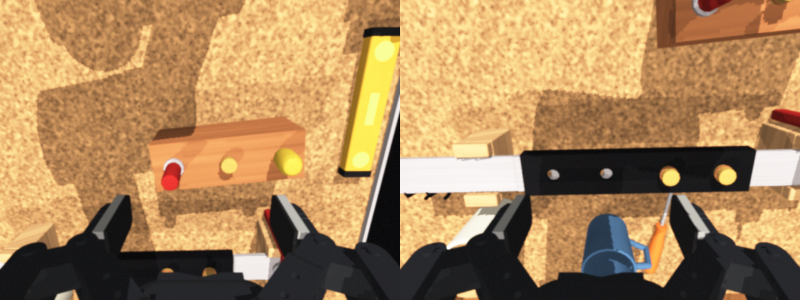

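```bash
cat > c.py <<'E'
from h import *
w=np.load("w2.npz"); p=w["p"]; d=w["d"]
a=cv2.resize(p[245:310,190:390],None,fx=4,fy=4,interpolation=cv2.INTER_NEAREST)
w1=np.load("w1.npz"); b=cv2.resize(w1["p"][190:320,220:500],(800,371),interpolation=cv2.INTER_NEAREST)[:,:800]
cv2.imwrite("pics/c1.png",np.vstack([a,b[:340]])[:,:,::-1])
# tcp at shot 2
C=cam("wrist",status.sense()); f,cx,cy,R,o=C
def pt(u,v): return o+R@(np.array([(u-cx)/f,(v-cy)/f,1])*d[v,u])
for u,v in [(220,260),(290,260),(290,290),(370,260),(100,280),(150,280),(60,270)]: print(u,v,pt(u,v).round(4))
E
python3 c.py
```

```text
220 260 [ 0.6303 -0.1101  0.0824]
290 260 [ 0.6294 -0.0535  0.0846]
290 290 [ 0.6559 -0.0541  0.0847]
370 260 [0.6299 0.0107 0.0833]
100 280 [ 0.65   -0.2128  0.078 ]
150 280 [ 0.6501 -0.1712  0.0778]
60 270 [ 0.6416 -0.2451  0.0767]
```

View pics/c1.png

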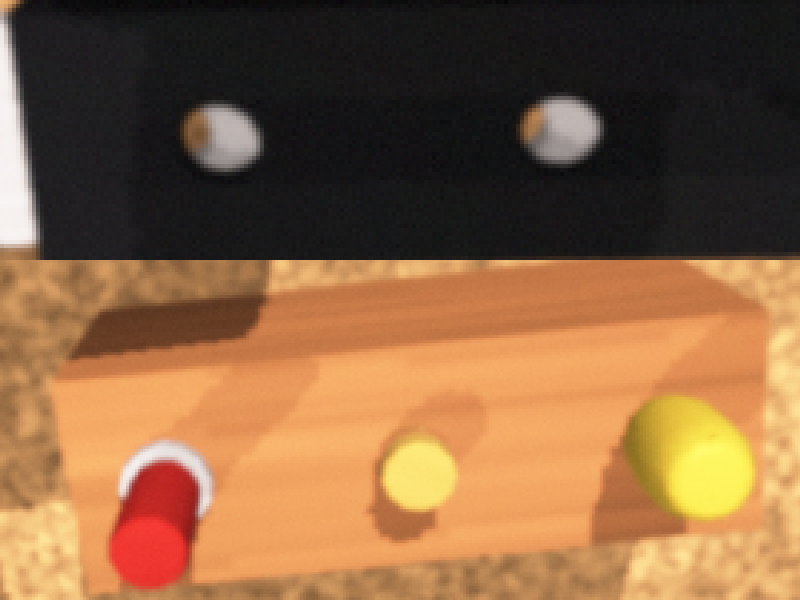

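The crop shows both open holes as grey discs, with the lens (orange sliver) on the left, −y side. Centres are about (245.5,279.2) and (330.1,277.8) in w2. In w1 the drift's top is at (272.5,292.5), the pin's at (367,264.9) and the stubby's at (469,267).

```bash
cat > d.py <<'E'
from h import *
C=cam("wrist",status.sense())
for u,v in [(245.5,279.2),(330.1,277.8)]: print("hole",ray(C,u,v,.083).round(4))
robot.reach([.40,.115,.33],[180,0,180]); robot.dwell(.1)
C=cam("wrist",status.sense())
D=ray(C,272.5,292.5,.14);P=ray(C,367,264.9,.106);S=ray(C,469,267,.13)
print(D,P,S,np.linalg.norm(D-P),np.linalg.norm(S-P))
D=(D+P+(P-S))/2 if abs(np.linalg.norm((D-P)[:2])-.075)<.006 else D
print(D)
eoat.gripper_to(.05)
robot.reach([D[0],D[1],.25],[180,0,180]); robot.movel([D[0],D[1],.174],.08)
print(status.sense()["contact_force"]); eoat.gripper_to(.015); s=status.sense(); print(s["opening"],s["gripper_force"],s["contact_force"],s["tcp_pos"])
robot.movel([D[0],D[1],.30],.08); robot.dwell(.2); s=status.sense(); print(s["opening"],s["contact_force"],s["tcp_pos"],s["clock"])
shot("w3")
E
python3 d.py
```

```text
hole [ 0.6469 -0.0904  0.083 ]
hole [ 0.6457 -0.0212  0.083 ]
[0.45020504 0.07841972 0.14      ] [0.44218673 0.15245146 0.106     ] [0.43414073 0.22665109 0.13      ] 0.08185959039760718 0.07839848350760943
[0.45021889 0.07833578 0.111     ]
[-0.39265173  0.31466369  0.44921725]
0.020780348669322626 58.485435247421265 [-0.21146875  0.08187623  2.91045672] [0.45045584 0.07836764 0.1747469 ]
0.020968418061413762 [ 0.35646519  0.26717425 -2.30515757] [0.45016001 0.07834002 0.29968815] 9.15
```

View pics/w3.png

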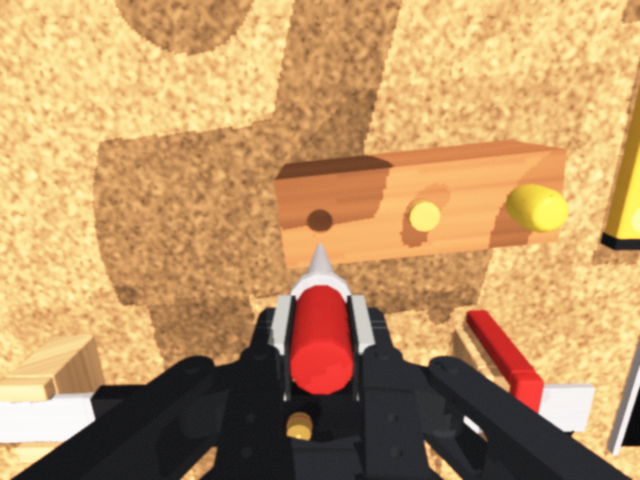

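```bash
cat > e.py <<'E'
from h import *
s=status.sense(); C=cam("wrist",s)
print("tip off",(ray(C,320,245,s["tcp_pos"][2]-.1527)-s["tcp_pos"])[:2],"top off",(ray(C,321,366,s["tcp_pos"][2]-.0347)-s["tcp_pos"])[:2])
H=np.array([.6455,-.0213]); e=np.array([-.021,1.])
L=H-.0052*e
t=np.array([L[0],L[1],.30]); robot.reach(t,[180,0,180]); t[2]=.246; robot.movel(t,.08); robot.dwell(.3)
s=status.sense(); F0=s["contact_force"]; print("bias",F0,s["tcp_pos"])
while t[2]-.1527>.068:
    t[2]-=.001; robot.movel(t,.02); s=status.sense(); F=s["contact_force"]-F0
    if np.linalg.norm(F)>4: break
print("tip z",s["tcp_pos"]-[0,0,.1527],F.round(1),s["clock"])
np.save("F0.npy",F0)
E
python3 e.py
```

```text
tip off [-0.00105058 -0.00035809] top off [-0.00136028  0.00019899]
bias [ 0.3576767   0.20369961 -2.49252615] [ 0.645741   -0.02652581  0.24652671]
tip z [ 0.64565702 -0.02630328  0.07239185] [0.1 2.7 3. ] 16.4667
```

```bash
cat > f.py <<'E'
from h import *
import sys
F0=np.load("F0.npy"); zend=float(sys.argv[1]); t=status.sense()["tcp_pos"].copy(); t0=t.copy()
k=0
while t[2]>zend and status.sense()["clock"]<50:
    s=status.sense(); F=s["contact_force"]-F0
    if k%4==0 or np.linalg.norm(F)>25: print((s["tcp_pos"]*1e3).round(2),F.round(1),round(s["clock"],2))
    if np.linalg.norm(F)>28: print("stop"); break
    fy=F[1]
    dy=np.clip((fy+5)*.00006,-.0003,.0006); dx=np.clip(F[0]*.00006,-.0003,.0003)
    dz=.001 if F[2]<8 else (.0005 if F[2]<14 else 0)
    if fy>3: dz=0
    t+=[dx,dy+.1*dz,-dz]; robot.movel(t,.02); k+=1
    if k>110: break
s=status.sense(); print((s["tcp_pos"]*1e3).round(2),(t*1e3).round(2),(s["contact_force"]-F0).round(1),s["clock"])
E
python3 f.py .215
```

```text
[645.66 -26.3  225.09] [0.1 2.7 3. ] 16.47
[645.82 -25.3  222.09] [-0.6 -2.4  7.7] 17.47
[645.73 -24.41 217.1 ] [ 1.  -5.4  5. ] 18.47
[645.86 -24.1  214.1 ] [645.96 -23.84 214.59] [ 1.5 -4.9  4.7] 19.2167
```

```bash
sed -i 's/dz=.001 if F\[2\]<8/dz=.0015 if F[2]<8/; s/    fy=F\[1\]/    fy=F[1]\n    if F[2]>12 and t[2]<.172: print("seated?"); break/' f.py; sed -i 's/t\[2\]>zend/t[2]>zend/; s/\.1\*dz/(.11*dz if t[2]>.192 else 0)/' f.py; python3 f.py .160
```

```text
[645.86 -24.1  214.1 ] [ 1.5 -4.9  4.7] 19.22
[646.16 -23.47 207.87] [-0.2 -5.2  4.1] 20.22
[646.38 -22.83 201.94] [ 0.9 -5.8  5.2] 21.22
[646.47 -22.22 195.95] [ 0.2 -5.6  4.7] 22.22
[646.55 -21.67 190.03] [-0.7 -4.4  6.3] 23.22
[646.5  -21.58 183.68] [ 0.5 -3.7  4.8] 24.22
[646.55 -21.54 177.83] [ 0.4 -5.6  3.9] 25.22
[646.54 -21.62 171.57] [ 0.3 -5.3  3.4] 26.22
[646.59 -21.68 168.19] [-4.2 -5.  13.1] 27.22
seated?
[646.59 -21.68 168.19] [646.6  -21.54 166.1 ] [-4.2 -5.  13.1] 27.2167
```

```bash
cat > g.py <<'E'
from h import *
eoat.gripper_to(.05); s=status.sense(); t=s["tcp_pos"].copy(); print(s["contact_force"])
t[2]=.168+.07; robot.movel(t,.15)
P=[.4412,.1525]
robot.reach([.585,-.05,.27],[180,0,180]); C,p,d=shot("w4")
robot.reach([P[0],P[1],.25],[180,0,180]); robot.movel([P[0],P[1],.1645],.1); robot.dwell(.1)
print(status.sense()["contact_force"]); eoat.gripper_to(.015); s=status.sense(); print(s["opening"],s["gripper_force"],s["contact_force"],s["tcp_pos"])
robot.movel([P[0],P[1],.25],.1); robot.dwell(.2); s=status.sense(); print(s["opening"],s["contact_force"],s["tcp_pos"],s["clock"])
C,q,d=shot("w5")
cv2.imwrite("pics/w45.png",cv2.resize(np.hstack([p,q]),(800,300))[:,:,::-1])
E
python3 g.py
```

```text
[-0.45590437 -0.29312269 -0.52754933]
[-0.38108611 -0.40655877 -0.00920974]
0.019546385993796937 58.56540262699127 [-0.37122314  0.49104603  2.58148572] [0.44142639 0.15268348 0.16509858]
0.019307269917543113 [ 0.37719524  0.09298186 -0.54615914] [0.44099675 0.15244614 0.24918333] 32.375
```

View pics/w45.png

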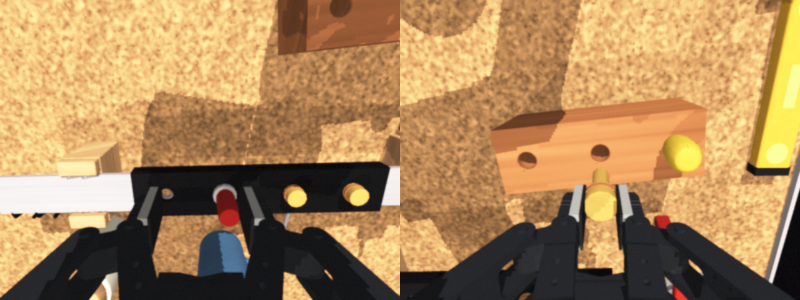

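Left: the drift stands upright with its collar on the joiner, and the other hole is free at about (167,193). Right: the pin is held upright, its lower end at about (600,172). Next I'll measure its offset in hand and insert it by feel.

```bash
cat > i.py <<'E'
from h import *
s=status.sense(); C=cam("wrist",s); q=np.load("w5.npz")["p"]
h=cv2.cvtColor(q,cv2.COLOR_RGB2HSV)
cv2.imwrite("pics/c5.png",cv2.resize(q[230:370,260:380],None,fx=4,fy=4)[:,:,::-1])
z=s["tcp_pos"][2]
print("top off",(ray(C,320,331,z-.059)-s["tcp_pos"])[:2]); print("bottom -x rim px expected", proj(C,s["tcp_pos"]+[-.005,0,-.109]))
t=np.array([.6478,-.0916,.25]); robot.reach(t,[180,0,180]); t[2]=.206; robot.movel(t,.1); robot.dwell(.3)
s=status.sense(); F0=s["contact_force"]; np.save("F1.npy",F0); print(F0,s["tcp_pos"],s["clock"])
while t[2]>.180:
    t[2]-=.001; robot.movel(t,.02); s=status.sense(); F=s["contact_force"]-F0
    if np.linalg.norm(F)>4: break
print("pin z",s["tcp_pos"]-[0,0,.109],F.round(1),(s["torque"]).round(2),s["clock"])
E
python3 i.py
```

```text
top off [ 0.00080952 -0.00019115]
bottom -x rim px expected [320.58174959 266.7853669 ]
[ 0.66521575  0.02247498 -0.70468492] [ 0.64801543 -0.09169141  0.20682023] 34.5333
pin z [ 0.64775915 -0.0915957   0.07087632] [0.1 0.2 0.6] [-0.04  0.01 -0.02] 41.0333
```

View pics/c5.png

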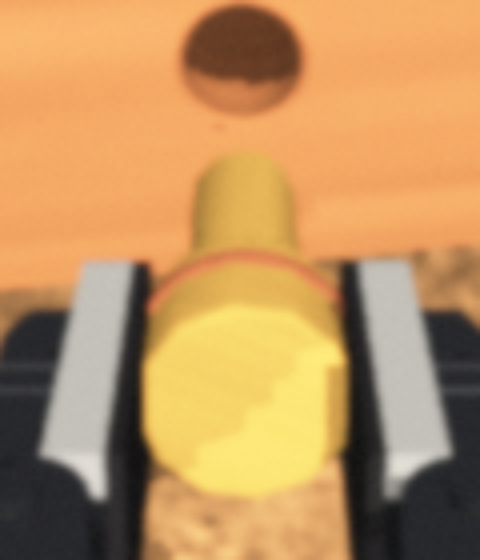

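The pin is held straight and has already entered the hole 12 mm without contact. I'll seat it now.

```bash
cat > j.py <<'E'
from h import *
F0=np.load("F1.npy"); t=status.sense()["tcp_pos"].copy()
while t[2]>.1545:
    dz=.002 if t[2]>.163 else .0006
    t[2]-=dz; robot.movel(t,.03); s=status.sense(); F=s["contact_force"]-F0
    if abs(F[2])>9 or np.linalg.norm(F)>12: break
    t[:2]+=np.clip(F[:2]*.00006,-.0003,.0003)
print(t,s["tcp_pos"],F.round(1),s["clock"])
E
python3 j.py
```

```text
[ 0.64695605 -0.09162839  0.15647632] [ 0.64736083 -0.09169045  0.15862531] [-4.2  0.8  9.2] 45.5333
```

```bash
cat > k.py <<'E'
from h import *
s=status.sense(); t=s["tcp_pos"].copy(); eoat.gripper_to(.045); t[2]+=.1; robot.movel(t,.12)
robot.reach([.58,-.03,.29],[180,0,180]); robot.dwell(.1); C,p,d=shot("w6"); f,cx,cy,R,o=C
def ht(P):
    u,v=proj(C,P).astype(int); w=d[v-1:v+2,u-1:u+2]; x=o+R@(np.array([(u-cx)/f,(v-cy)/f,1])*np.median(w)); return x.round(4)
print("drift top",ht([.6455,-.0216,.1335]),"exp .1335; pin top",ht([.647,-.0916,.0995]),"exp .0995; fitted",ht([.644,.0484,.0995]),"joiner",ht([.646,-.055,.0835]),status.sense()["clock"])
cv2.imwrite("pics/c6.png",cv2.resize(p[180:360,180:460],(800,514))[:,:,::-1])
E
python3 k.py
```

```text
drift top [ 0.645  -0.0221  0.1341] exp .1335; pin top [ 0.5735 -0.0611  0.2287] exp .0995; fitted [0.644  0.0478 0.0994] joiner [ 0.645  -0.0556  0.0843] 47.525
```

View pics/c6.png

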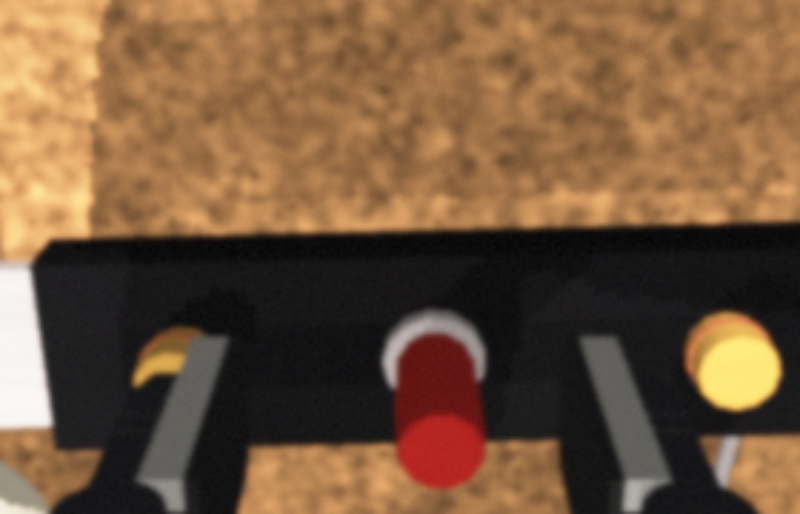

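The drift is home: its top reads 0.1341 against 0.1335 expected. The pin, at about (165,355) in the crop, is hidden by a finger, so I'll take one more look from the side.

```bash
sed -e 's/^s=status.*$//' -e 's/\[.58,-.03,.29\]/[.57,-.0916,.29]/' -e 's/"w6"/"w7"/' -e '/imwrite/d' k.py > l.py; python3 l.py
```

```text
drift top [ 0.5592 -0.0604  0.2588] exp .1335; pin top [ 0.646  -0.0922  0.1002] exp .0995; fitted [0.6432 0.0478 0.0997] joiner [ 0.6449 -0.0552  0.084 ] 48.0333
```

The pin's top is at 0.1002, level with the fitted pins at 0.0997, so it is fully down.

```bash
python3 -c "
from h import *
print(ticket.hand_in())"
```

```text
the job is handed in; nothing more can be done
None
```

The job is handed in (no verdict was returned): the drift is seated in the inner hole with the bar drawn into line and the brass pin is fully down in the outer one, at about 48 s with no contact reading above about 15 N.

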